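# Latch the gate of the tube feed chute and load a tube

### The job

Get the sample tube chute ready: push its sliding gate shut by the tab until the spring catch clicks down behind it and holds it, without ramming it. Then lay the loose tube from the worktop crosswise in the chute so that it rolls down and comes to rest against the shut gate. Leave the timer, the white cup and the brown bottle where they are.

Things in the scene. Friction and masses are not known exactly. Their poses are not given: they have to be found in the camera images.
- chute: Fixed aluminium feed chute, open above, on a grey base 200 x 130 x 4 mm. Origin on the worktop under its middle; z up, x up the slope, y across. Its flat floor rises at 18 degrees along +x: 26 mm above the worktop at the open mouth (x = -71 mm), 49 mm at x = 0, 72 mm at the closed upper end (x = +71 mm). Inside 110 mm wide (y -55 to +55 mm); walls stand 30 mm above the floor
- gate (a joint): Travel in m of the gate, an upright steel plate 5 x 140 x 52 mm that slides along the chute's -y to shut. 0 = fully open, starts 0 to 0.03; it rubs with about 3.5 N. At 0.1245 to 0.1345 (unknown) it meets a spring buffer pushing back 3 N, rising 0.8 N a mm; the catch snaps in 5.5 mm farther (12 N push in all), a hard stop follows 4.5 mm beyond (15 N). Let go too early it springs back some mm
- push_face (a point): Middle of the outer (+y) face of the gate's upright push tab, a steel plate 26 mm wide (along the chute's x), 7 mm thick and 46 mm high at the gate's trailing end; its top is 18 mm above this point and 104 mm above the worktop, its foot 28 mm below this point. Push on this face toward the chute's -y
- catch (a joint): Height in m of the spring catch, an upright steel pin with a small black knob on the carriage. 0 = fully down. It is down while the gate is well open, rides up to about 0.0075 on the gate's ramp when the gate is nearly shut, and drops to 0 again behind the gate's lug once latched
- tube: The only loose stoppered sample tube, lying on the worktop to the right of the chute. 90 mm long; glass 12.8 mm thick, cap 16.6 mm thick over the last 21 mm, 12 g. Origin at the centre of its round bottom end, z along the tube to the cap
- tube_middle (a point): Middle of the loose tube's axis, 45 mm from its bottom end, about 7.5 mm above the worktop at the start
- timer: White timer, 62 x 66 x 16 mm, lying loose in front of the chute; origin under its centre. Bystander
- sample_cup: White lidded sample cup, 59 mm across, 66 mm high, standing loose; origin under its centre. Bystander
- stain_bottle: Small brown bottle with black cap, 38 mm across, 78 mm high, standing loose; origin under its centre. Bystander
- chute_mouth (a point): Middle of the floor's lower edge at the chute's open mouth. The shut gate's inner face is 5.5 mm in front of it (toward the chute's -x)
- track_end (a point): Top of the gate's track (26 mm wide, 300 mm long along y, 22 mm high) at its -y end. A black carriage with the spring buffer and catch is clamped here, somewhere within 10 mm along the track, different at every start: how far the gate must go is unknown, so push until firm resistance. It covers chute y -120 to -25 mm, x -105 to -66 mm, and is 117 mm high with the catch's knob
Mind the look-alikes: they are no part of the job. Leave any yellow look-alike of the tube alone.

How it is judged:
By the outcome, as a careful person would: the job done as asked, in the order asked, and still so for the second after the job is handed in, with the robot touching nothing.
It also fails if it takes over 48 s, if anything falls off the work surface, if the arm or the gripper's body presses on something with over 40 N, if the wrist force passes 120 N, or if a joint passes its speed limit or range.

### The arm

A 6-joint arm with a two-finger parallel gripper is mounted at the origin on a cart in front of the work surface, level with it; the furniture and walls round the work are solid. World frame = base frame: x ahead of the robot, y to its left, z up, the work surface at z = 0. Lengths are in m, angles in rad, forces in N, time in s.
With the tool pointing down it reaches from about 0.3 to 0.875 m from the base axis. Payload 6.4 kg.
Tool frame: the origin (TCP) lies at the very end of the fingers, on their centre line; the grasp point (between the pads) lies 19 mm behind it; z points along the fingers, y is the line along which they close (so a half turn about z gives the same grasp; the last joint's range is limited). The gripper opens to 88 mm and grips with 3 to 60 N. Pads are 18 mm wide; open, the fingers measure 123 mm over their backs; the gripper's body (75 mm by 187 mm) begins 45 mm behind the grasp point.
Start: joints at [0.968, 0.181, 1.607, -0, 1.354, -0.206], TCP at [0.222, 0.53, 0.239] pointing down, gripper open.
Joint ranges: [-2.99, 2.99], [-0.89, 2.07], [0.3, 2.58], [-1.14, 4.28], [0, 2.63], [-3.12, 3.12]. Speed limits (rad/s): [2.57, 2.57, 3.01, 3.14, 3.14, 3.14].

### API

Orientations are given as [roll, pitch, yaw] about the fixed x, y, z axes, in that order (R = Rz(yaw) Ry(pitch) Rx(roll)).
In Python, from plant import readout, viewer, bot gives the robot as it stands. The module is installed in compiled form; this text tells all that it offers.
- The arm moves only by the tool step_arm, never from a script. Its argument "deltas" is a list of rows, each a list of 3 entries, a list of its own where there are three numbers: the turn, a rotation vector about the tool's x, y, z in degrees, then the shift along the tool's x, y, z in m, then the closure, from 0 (fully open) to 1 (shut). A call has 1 to 10 rows; each row is the pose to reach, as a shift and turn from the pose commanded when the call began, along the tool's axes at that moment; what a row does not reach only later rows make up. A row lasts 1/10 s, in which the tool goes at most 50 mm and 8.59 degrees, less where a joint would pass 70% of its speed; a pose out of reach is approached as far as the arm can. A call with a gripper value outside its range is refused whole. The fingers move at their own pace and stop on an object; "squeeze" is the grip in N (left out, the last holds). Time passes only in rows, so rows that repeat a pose let the fingers close. It gives the time, the measured TCP pose, the force, the opening and the grip force at its end, in the units of the state.
- readout.get_state(): the state, without advancing time (a new reading comes with each control period).
- viewer.get_image(name): name is "scene" or "side" or "wrist"; returns (picture, depth): 384x512x3 uint8, red, green, blue; 384x512 float32, m along the optical axis (not along the pixel's ray), 0 where there is no reading.
- viewer.camera_info(name): a dict with "fov_y" (degrees; the focal length in pixels is half the picture's height over the tangent of half this angle, whatever the lens; pixels are square), "cx", "cy" (the principal point, pixels), "R" (3x3) and "t" (3): a world point X has camera coordinates R X + t; the wrist camera has in their place "tool_from_camera" (4x4, takes a point from camera to tool coordinates, whose origin is the TCP and whose axes are the flange's). Camera axes: x right, y down, z forward; pixel columns grow to the right and rows downward; lengths in m; the calibration is good to about 2 mm. A picture is of the moment at which its call begins: read the wrist's pose just before it. camera_info takes no time and is no camera call.
- bot.close_job(): hands the job in; it is judged then, once.
The state is a dict: "time_s": time; "joints": joint angles; "joint_vel": joint speeds; "joint_efforts": joint torques, N m; "position": TCP position; "tcp_rot": TCP orientation; "ft_force": force on the tool from outside, world axes, zero at the start; "moment": the same for the moment, N m; "finger_gap": finger opening in m; "finger_force": force on a finger pad.
Only numpy, scipy, OpenCV 4.12 (cv2) and the standard library are available. Lean on these libraries where they do the work, as an engineer would, in place of code of your own. Each camera call takes 0.05 s, during which the arm holds its last target. There are 200 camera calls.

## Working session

There is one attempt and no reset: what is moved stays moved. The work goes in short steps, Python scripts to look and compute and a tool call to move; the robot and the scene stay as the last step left them, time stands still between calls to the robot, and variables do not carry over. Pictures are saved under pics/ and viewed, at most 10 in all, crops included, and the job is handed in when it is done.

Besides the shell and the picture viewer there is one more tool, called after "Call:" as a command line: name --argument value ..., lists and objects as JSON in quotes. step_arm: Moves the arm, as the interface text tells. Its arguments: {"type":"object","properties":{"deltas":{"type":"array","items":{"type":"array"}},"squeeze":{"type":"number"}},"required":["deltas"]}

```bash
mkdir -p pics; cat > h.py <<'E'
import numpy as np, cv2, pickle
from plant import readout, viewer, bot
from scipy.spatial.transform import Rotation as Ro
def snap(n,fn):
    s=readout.get_state(); p,d=viewer.get_image(n); i=viewer.camera_info(n)
    cv2.imwrite('pics/'+fn+'.png',p[:,:,::-1]); 
    f=p.shape[0]/2/np.tan(np.radians(i['fov_y'])/2)
    if n=='wrist':
        T=np.eye(4);T[:3,:3]=Ro.from_euler('xyz',s['tcp_rot']).as_matrix();T[:3,3]=s['position']; T=T@np.array(i['tool_from_camera'])
    else:
        T=np.eye(4);T[:3,:3]=np.array(i['R']).T;T[:3,3]=-T[:3,:3]@np.array(i['t'])
    pickle.dump((p,d,T,f,i['cx'],i['cy']),open('pics/'+fn+'.pkl','wb'))
    return s
def load(fn):
    return pickle.load(open('pics/'+fn+'.pkl','rb'))
def pts(fn):
    p,d,T,f,cx,cy=load(fn)
    v,u=np.mgrid[:d.shape[0],:d.shape[1]]
    c=np.stack([(u-cx)/f*d,(v-cy)/f*d,d],-1)
    return p,d,c@T[:3,:3].T+T[:3,3]
def ray(fn,u,v,z):
    p,d,T,f,cx,cy=load(fn)
    r=T[:3,:3]@np.array([(u-cx)/f,(v-cy)/f,1]); return T[:3,3]+r*(z-T[2,3])/r[2]
E
python3 - <<'E'
from h import *
for n in('scene','side'):
    snap(n,n+'0'); print(load(n+'0')[2].round(3))
s=readout.get_state();print(s['tcp_rot'],s['time_s'],s['finger_gap'],s['ft_force'],viewer.camera_info('wrist'))
E
```

```text
[[ 0.509 -0.664  0.547 -0.011]
 [-0.861 -0.391  0.326 -0.24 ]
 [-0.003 -0.637 -0.771  0.84 ]
 [ 0.     0.     0.     1.   ]]
[[ 0.961 -0.167  0.219  0.329]
 [-0.275 -0.644  0.714 -0.504]
 [ 0.022 -0.747 -0.665  0.647]
 [ 0.     0.     0.     1.   ]]
[-3.14005829e+00 -3.43996586e-04  2.74478533e+00] 0.1 0.08795166001713157 [ 0.86143652  0.40763229 -0.42404586] {'fov_y': 58.146626708313015, 'cx': 255.87084970593153, 'cy': 191.20153363261298, 'tool_from_camera': array([[ 7.05272156e-04, -9.55518581e-01, -2.94930065e-01,
         7.68354719e-02],
       [ 9.99999674e-01,  5.57910070e-04,  5.83794288e-04,
         8.99143931e-04],
       [-3.93281836e-04, -2.94930381e-01,  9.55518663e-01,
        -1.46766587e-01],
       [ 0.00000000e+00,  0.00000000e+00,  0.00000000e+00,
         1.00000000e+00]])}
```

View pics/scene0.png

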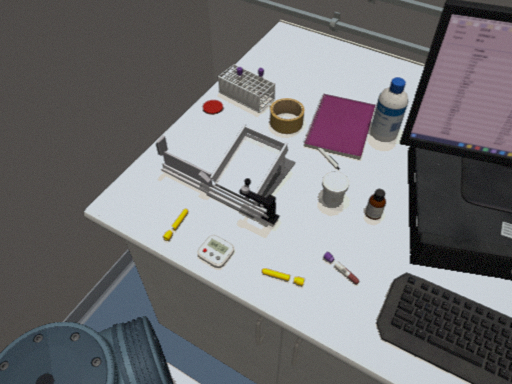

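View pics/side0.png

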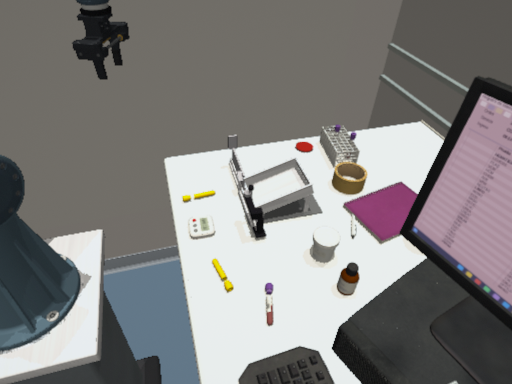

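The scene view shows the chute at about (240,165), the gate tab at its far left (162,146), the black carriage at (260,200), and the purple-capped tube from (327,257) to (357,280). The yellow look-alikes are at (176,224) and (283,275). The side view agrees, with the tab at (232,141) and the tube at (269,305).

```bash
python3 - <<'E'
from h import *
a=cv2.imread('pics/scene0.png')[125:230,145:300]; b=cv2.imread('pics/side0.png')[125:245,215:335]
a=cv2.resize(a,(780,528)) ; b=cv2.resize(b,(0,0),fx=4,fy=4)
cv2.imwrite('pics/c1.png',a)
for n,(u0,u1,v0,v1) in {'scene0':(310,370,245,290),'side0':(255,285,275,330)}.items():
    p,d,X=pts(n); m=np.zeros(d.shape,bool); m[v0:v1,u0:u1]=1
    q=m&(X[...,2]>.005)&(d>0); 
    hsv=cv2.cvtColor(p,cv2.COLOR_RGB2HSV).astype(int)
    pu=q&(hsv[...,0]>118)&(hsv[...,0]<160)&(hsv[...,1]>80); rd=q&((hsv[...,0]<12)|(hsv[...,0]>168))&(hsv[...,1]>80)
    P=X[q]; c=P.mean(0); w=np.linalg.svd(P[:,:2]-c[:2])[2][0]; t=(P[:,:2]-c[:2])@w
    print(n,q.sum(),'tube',c.round(3),w.round(3),t.min(),t.max(),'cap',X[pu].mean(0).round(3),'red',X[rd].mean(0).round(3), 'mid',(c[:2]+w*(t.min()+t.max())/2).round(3))
# high points near the gate
for n in('scene0','side0'):
    p,d,X=pts(n)
    for nm,uv in {'scene0':{'tab':(162,146),'mid':(205,175),'timer':(215,250)},'side0':{'tab':(232,141),'timer':(202,227)}}[n].items():
        print(n,nm,X[uv[1],uv[0]].round(3))
E
```

```text
scene0 263 tube [ 0.48  -0.149  0.012] [0.278 0.961] -0.04391012910935273 0.044402969105362976 cap [ 0.49  -0.116  0.014] red [ 0.471 -0.18   0.011] mid [ 0.48  -0.149]
side0 258 tube [ 0.481 -0.152  0.012] [-0.287 -0.958] -0.046750041411122274 0.04309376714884393 cap [ 0.49  -0.118  0.014] red [ 0.472 -0.18   0.012] mid [ 0.481 -0.15 ]
scene0 tab [0.522 0.331 0.082]
scene0 mid [0.518 0.21  0.054]
scene0 timer [0.384 0.096 0.013]
side0 tab [0.52  0.328 0.088]
side0 timer [0.386 0.088 0.013]
```

View pics/c1.png

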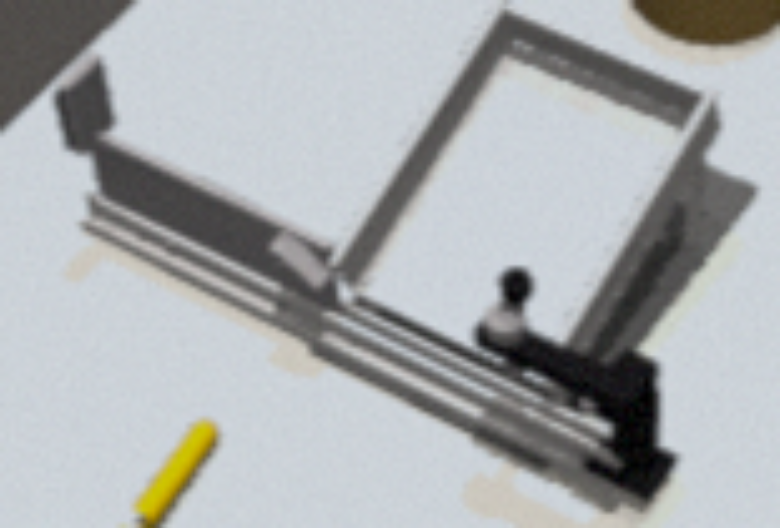

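The crop shows the tab at crop (85,105), the gate plate running from (100,170) to (330,270), and the carriage with its knob at (515,285). The chute's upper corners are at (505,15) and (710,100).

```bash
python3 - <<'E'
from h import *
P=[]
for n,(u0,u1,v0,v1) in {'scene0':(155,300,125,225),'side0':(220,325,130,240)}.items():
    p,d,X=pts(n); S=X[v0:v1,u0:u1].reshape(-1,3); S=S[(d[v0:v1,u0:u1].ravel()>0)&(S[:,2]>0.02)]
    S=S[(S[:,0]<.75)&(S[:,0]>.42)&(S[:,1]<.4)]
    P.append(S)
    t=S[(S[:,2]>.08)&(S[:,1]>.29)]
    print(n,'tab',len(t),t.min(0).round(3),t.max(0).round(3),t.mean(0).round(3))
    g=S[(S[:,2]>.045)&(S[:,2]<.075)&(S[:,1]>.2)&(S[:,1]<.32)&(S[:,0]<.56)]
    w=np.linalg.svd(g[:,:2]-g[:,:2].mean(0),full_matrices=False)[2][0]; print('gate dir',w,g.mean(0),np.std((g[:,:2]-g[:,:2].mean(0))@[-w[1],w[0]]))
    k=S[S[:,2]>.1]; print('high',k.shape,k.mean(0)); 
Z=np.zeros((350,420),np.uint8)
for S in P:
    ix=((S[:,0]-.4)/.001).astype(int); iy=((.4-S[:,1])/.001).astype(int)
    ok=(ix>=0)&(ix<350)&(iy>=0)&(iy<420); np.maximum.at(Z,(ix[ok],iy[ok]),(S[ok,2]*1800).clip(0,255).astype(np.uint8))
Z=cv2.dilate(Z,np.ones((2,2)))
cv2.imwrite('pics/top.png',cv2.resize(cv2.applyColorMap(Z,cv2.COLORMAP_JET),(700,583)))
for nm,n,u,v,z in [('UL','scene0',245.4,128,.102),('UR','scene0',286,145,.102),('tabtopL','scene0',158,143.5,.104),('tabtopR','scene0',165,136.5,.104)]: print(nm,ray(n,u,v,z).round(3))
E
```

```text
scene0 tab 106 [0.51  0.328 0.08 ] [0.537 0.341 0.106] [0.521 0.333 0.095]
gate dir [-0.07421173 -0.99724251] [0.51893086 0.25422454 0.0578261 ] 0.0034057670919027984
high (141, 3) [0.56569283 0.16967607 0.10556973]
side0 tab 76 [0.51  0.327 0.08 ] [0.535 0.339 0.103] [0.523 0.331 0.092]
gate dir [-0.08437754 -0.99643386] [0.51765497 0.24401921 0.05862728] 0.0038113002037095185
high (71, 3) [0.54945289 0.15570324 0.10683754]
UL [0.654 0.184 0.102]
UR [0.653 0.076 0.102]
tabtopL [0.509 0.328 0.104]
tabtopR [0.535 0.328 0.104]
```

View pics/top.png

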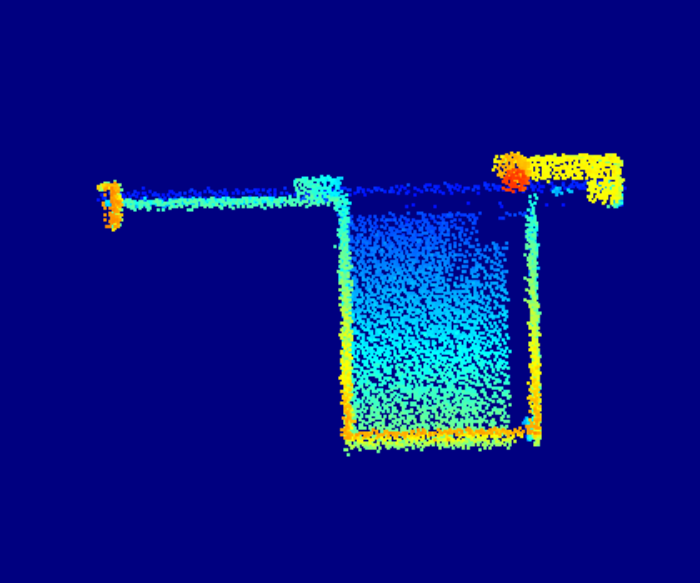

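The top-down map gives a chute yaw of about -1.6° and an origin near (0.592, 0.139). The tab's outer face is at y≈0.337, x≈0.523. I'll go to the approach pose behind the tab with the fingers shut.

Call:
step_arm --deltas '[[[0, 0, 69], [-0.338, -0.026, 0.089], 1], [[0, 0, 69], [-0.338, -0.026, 0.089], 1], [[0, 0, 69], [-0.338, -0.026, 0.089], 1], [[0, 0, 69], [-0.338, -0.026, 0.089], 1], [[0, 0, 69], [-0.338, -0.026, 0.089], 1], [[0, 0, 69], [-0.338, -0.026, 0.089], 1], [[0, 0, 69], [-0.338, -0.026, 0.089], 1], [[0, 0, 69], [-0.338, -0.026, 0.089], 1], [[0, 0, 69], [-0.338, -0.026, 0.089], 1], [[0, 0, 69], [-0.338, -0.026, 0.089], 1]]' --squeeze 20

```text
time_s: 1.1
position: [0.5233, 0.3758, 0.1493]
tcp_rot: [-3.141, 0.0, 1.544]
ft_force: [-0.3, -0.5, 0.2]
finger_gap: 0.0101
finger_force: 0.0
```

Call:
step_arm --deltas '[[[0, 0, 0], [0, 0, 0.04], 1], [[0, 0, 0], [0, 0, 0.077], 1], [[0, 0, 0], [0, 0, 0.077], 1], [[0, 0, 0], [-0.01, 0, 0.077], 1], [[0, 0, 0], [-0.018, 0, 0.077], 1], [[0, 0, 0], [-0.022, 0, 0.077], 1], [[0, 0, 0], [-0.026, 0, 0.077], 1], [[0, 0, 0], [-0.03, 0, 0.077], 1]]'

```text
time_s: 1.9
position: [0.5239, 0.3459, 0.0741]
tcp_rot: [3.139, -0.002, 1.54]
ft_force: [0.4, 4.5, 2.6]
finger_gap: 0.0005
finger_force: 1.8
```

```bash
python3 - <<'E'
from h import *
s=snap('scene','s1');print(s['ft_force'],s['position'])
snap('wrist','w1')
a=cv2.resize(cv2.imread('pics/s1.png')[100:240,100:290],(399,294)); b=cv2.resize(cv2.imread('pics/w1.png'),(392,294))
cv2.imwrite('pics/c2.png',np.hstack([a,b]))
E
```

```text
[0.41858682 4.54767217 2.56733073] [0.52386945 0.34591428 0.07414721]
```

View pics/c2.png

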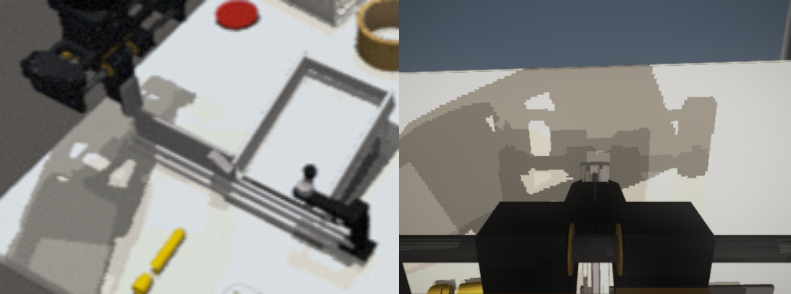

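Contact at 4.5 N with the fingers centred on the tab. I'll push at a moderate pace first.

Call:
step_arm --deltas '[[[0, 0, 0], [-0.006, 0, 0], 1], [[0, 0, 0], [-0.014, 0, 0], 1], [[0, 0, 0], [-0.022, 0, 0], 1], [[0, 0, 0], [-0.03, 0, 0], 1], [[0, 0, 0], [-0.038, 0, 0], 1], [[0, 0, 0], [-0.046, 0, 0], 1], [[0, 0, 0], [-0.054, 0, 0], 1], [[0, 0, 0], [-0.062, 0, 0], 1], [[0, 0, 0], [-0.07, 0, 0], 1], [[0, 0, 0], [-0.076, 0, 0], 1]]'

```text
time_s: 3.0
position: [0.5206, 0.269, 0.0726]
tcp_rot: [-3.141, 0.0, 1.54]
ft_force: [2.5, 4.2, 1.0]
finger_gap: 0.0006
finger_force: 1.9
```

Call:
step_arm --deltas '[[[0, 0, 0], [-0.003, 0, 0], 1], [[0, 0, 0], [-0.006, 0, 0], 1], [[0, 0, 0], [-0.009, 0, 0], 1], [[0, 0, 0], [-0.012, 0, 0], 1], [[0, 0, 0], [-0.015, 0, 0], 1]]'

```text
time_s: 3.5
position: [0.5201, 0.2547, 0.0726]
tcp_rot: [-3.141, 0.0, 1.541]
ft_force: [3.3, 3.0, 0.2]
finger_gap: 0.0009
finger_force: 1.9
```

Call:
step_arm --deltas '[[[0, 0, 0], [-0.003, 0, 0], 1], [[0, 0, 0], [-0.006, 0, 0], 1], [[0, 0, 0], [-0.009, 0, 0], 1], [[0, 0, 0], [-0.012, 0, 0], 1]]'

```text
time_s: 3.9
position: [0.5198, 0.2426, 0.0726]
tcp_rot: [-3.141, 0.0, 1.541]
ft_force: [3.2, 3.7, -0.9]
finger_gap: 0.0006
finger_force: 1.9
```

Call:
step_arm --deltas '[[[0, 0, 0], [-0.002, 0, 0], 1], [[0, 0, 0], [-0.004, 0, 0], 1], [[0, 0, 0], [-0.006, 0, 0], 1]]'

```text
time_s: 4.2
position: [0.5197, 0.2369, 0.0727]
tcp_rot: [3.142, -0.001, 1.54]
ft_force: [2.1, 9.1, -0.9]
finger_gap: 0.0006
finger_force: 4.2
```

Call:
step_arm --deltas '[[[0, 0, 0], [-0.001, 0, 0], 1], [[0, 0, 0], [-0.002, 0, 0], 1]]'

```text
time_s: 4.4
position: [0.5196, 0.2357, 0.0727]
tcp_rot: [3.141, -0.002, 1.541]
ft_force: [2.4, 8.4, -2.1]
finger_gap: 0.0003
finger_force: 4.2
```

Call:
step_arm --deltas '[[[0, 0, 0], [-0.001, 0, 0], 1], [[0, 0, 0], [-0.002, 0, 0], 1]]'

```text
time_s: 4.6
position: [0.5196, 0.2338, 0.0727]
tcp_rot: [3.141, -0.002, 1.541]
ft_force: [3.1, 8.4, -2.7]
finger_gap: 0.0007
finger_force: 4.4
```

Call:
step_arm --deltas '[[[0, 0, 0], [-0.001, 0, 0], 1], [[0, 0, 0], [-0.002, 0, 0], 1]]'

```text
time_s: 4.8
position: [0.5195, 0.2319, 0.0727]
tcp_rot: [3.141, -0.002, 1.541]
ft_force: [3.8, 9.2, -1.1]
finger_gap: 0.0004
finger_force: 4.6
```

```bash
python3 - <<'E'
from h import *
for n in('scene','side'):
    s=snap(n,n+'2'); p,d,X=pts(n+'2'); k=X[(d>0)&(X[...,2]>.1)&(X[...,0]>.47)&(X[...,0]<.53)&(X[...,1]>.06)&(X[...,1]<.13)]
    p,d,Y=pts(n+'0'); j=Y[(d>0)&(Y[...,2]>.1)&(Y[...,0]>.47)&(Y[...,0]<.53)&(Y[...,1]>.06)&(Y[...,1]<.13)]
    print(len(k),np.percentile(k[:,2],[50,90,98]),len(j),np.percentile(j[:,2],[50,90,98]),s['ft_force'])
E
```

```text
55 [0.11681787 0.12069202 0.12231013] 54 [0.11380767 0.11670264 0.11739641] [ 3.75903409  9.189438   -1.05946168]
40 [0.11594091 0.1193758  0.11976624] 36 [0.11384526 0.11603206 0.11669553] [ 4.10181108  6.65050416 -2.30616752]
```

The knob is about 4 mm up, riding the ramp, so the catch is not in yet. I'll push on in small steps.

Call:
step_arm --deltas '[[[0, 0, 0], [-0.001, 0, 0], 1], [[0, 0, 0], [-0.002, 0, 0], 1]]'

```text
time_s: 5.1
position: [0.5195, 0.23, 0.0727]
tcp_rot: [3.141, -0.002, 1.541]
ft_force: [3.9, 8.5, -2.1]
finger_gap: 0.0005
finger_force: 4.7
```

Call:
step_arm --deltas '[[[0, 0, 0], [-0.001, 0, 0], 1], [[0, 0, 0], [-0.002, 0, 0], 1]]'

```text
time_s: 5.3
position: [0.5195, 0.228, 0.0727]
tcp_rot: [3.141, -0.002, 1.541]
ft_force: [4.0, 9.9, -2.2]
finger_gap: 0.0006
finger_force: 4.8
```

Call:
step_arm --deltas '[[[0, 0, 0], [-0.001, 0, 0], 1], [[0, 0, 0], [-0.002, 0, 0], 1]]'

```text
time_s: 5.5
position: [0.5194, 0.2261, 0.0727]
tcp_rot: [3.141, -0.002, 1.541]
ft_force: [3.7, 10.7, -2.4]
finger_gap: 0.0008
finger_force: 5.0
```

```bash
cat > k.py <<'E'
from h import *
import sys
for n in('scene','side'):
    s=snap(n,n+sys.argv[1]); p,d,X=pts(n+sys.argv[1]); k=X[(d>0)&(X[...,2]>.1)&(X[...,0]>.47)&(X[...,0]<.53)&(X[...,1]>.06)&(X[...,1]<.13)]
    print(len(k),np.percentile(k[:,2],[50,90,98]),s['ft_force'],s['position'])
E
python3 k.py 3
```

```text
64 [0.11830372 0.12428412 0.12552241] [ 3.68492175 10.69298752 -2.4023121 ] [0.51942213 0.22611112 0.07271731]
42 [0.11942577 0.12297251 0.12362086] [ 3.97198726  7.43314544 -2.27971201] [0.51940169 0.2258898  0.07270718]
```

Call:
step_arm --deltas '[[[0, 0, 0], [-0.001, 0, 0], 1], [[0, 0, 0], [-0.002, 0, 0], 1]]'

```text
time_s: 5.8
position: [0.5192, 0.2235, 0.0727]
tcp_rot: [3.141, -0.001, 1.541]
ft_force: [3.7, 5.4, -1.0]
finger_gap: 0.0005
finger_force: 2.8
```

Call:
step_arm --deltas '[[[0, 0, 0], [-0.001, 0, 0], 1], [[0, 0, 0], [-0.002, 0, 0], 1]]'

```text
time_s: 6.0
position: [0.5192, 0.2212, 0.0727]
tcp_rot: [3.141, -0.001, 1.541]
ft_force: [2.9, 6.1, -1.7]
finger_gap: 0.0007
finger_force: 2.7
```

```bash
python3 k.py 4
```

```text
59 [0.12053589 0.12421452 0.1255646 ] [ 2.92298965  6.0679876  -1.6565784 ] [0.51920863 0.2211828  0.07273167]
45 [0.12039366 0.12359435 0.12450029] [ 2.66196346  4.69470634 -0.62350947] [0.51914737 0.22098424 0.07268128]
```

Force fell because the pin is on top of the ramp. The buffer is still ahead.

Call:
step_arm --deltas '[[[0, 0, 0], [-0.001, 0, 0], 1], [[0, 0, 0], [-0.002, 0, 0], 1]]'

```text
time_s: 6.3
position: [0.5191, 0.2192, 0.0727]
tcp_rot: [3.141, -0.001, 1.541]
ft_force: [3.0, 5.7, -0.6]
finger_gap: 0.0002
finger_force: 2.7
```

Call:
step_arm --deltas '[[[0, 0, 0], [-0.001, 0, 0], 1], [[0, 0, 0], [-0.002, 0, 0], 1]]'

```text
time_s: 6.5
position: [0.5191, 0.2177, 0.0728]
tcp_rot: [3.141, -0.002, 1.54]
ft_force: [3.6, 9.7, -1.5]
finger_gap: 0.0005
finger_force: 4.6
```

Call:
step_arm --deltas '[[[0, 0, 0], [-0.001, 0, 0], 1], [[0, 0, 0], [-0.002, 0, 0], 1]]'

```text
time_s: 6.7
position: [0.519, 0.2161, 0.0728]
tcp_rot: [3.141, -0.002, 1.541]
ft_force: [4.4, 10.1, -2.7]
finger_gap: 0.0004
finger_force: 5.2
```

```bash
python3 k.py 5
```

```text
63 [0.11893426 0.1242075  0.12568384] [ 4.41290347 10.05041295 -2.67106007] [0.51901281 0.21612675 0.07278741]
43 [0.11977324 0.12361402 0.12432665] [ 3.82219507 10.67750722 -1.55265747] [0.51901974 0.21604096 0.07280705]
```

Now on the buffer: it was met at about y=0.218, so the catch should drop at about 0.2125.

Call:
step_arm --deltas '[[[0, 0, 0], [-0.001, 0, 0], 1], [[0, 0, 0], [-0.002, 0, 0], 1]]'

```text
time_s: 7.0
position: [0.519, 0.2145, 0.0728]
tcp_rot: [3.141, -0.003, 1.541]
ft_force: [3.4, 11.1, -1.9]
finger_gap: 0.0004
finger_force: 5.9
```

Call:
step_arm --deltas '[[[0, 0, 0], [-0.001, 0, 0], 1], [[0, 0, 0], [-0.002, 0, 0], 1], [[0, 0, 0], [-0.002, 0, 0], 1]]'

```text
time_s: 7.3
position: [0.5189, 0.2124, 0.0728]
tcp_rot: [3.141, -0.003, 1.541]
ft_force: [4.3, 10.3, -2.7]
finger_gap: 0.0006
finger_force: 5.5
```

```bash
python3 k.py 6
```

```text
51 [0.11468264 0.11747557 0.11888473] [ 4.28732001 10.33876518 -2.69807223] [0.5189427  0.21237394 0.07284991]
36 [0.11438461 0.11648119 0.11713439] [ 3.24377867 11.86886337 -1.24135627] [0.51893986 0.21240477 0.07284547]
```

The knob is back down to its starting height, so the catch is in. I'll back off gently, rise and check that it holds.

Call:
step_arm --deltas '[[[0, 0, 0], [0.003, 0, 0], 1], [[0, 0, 0], [0.006, 0, 0], 1], [[0, 0, 0], [0.012, 0, 0], 1], [[0, 0, 0], [0.03, 0, 0], 1], [[0, 0, 0], [0.035, 0, -0.03], 1], [[0, 0, 0], [0.035, 0, -0.08], 1], [[0, 0, 0], [0.035, 0, -0.13], 0.9], [[0, 0, 0], [0.035, 0, -0.13], 0.7], [[0, 0, 0], [0.035, 0, -0.13], 0.5]]'

```text
time_s: 8.3
position: [0.5205, 0.246, 0.2041]
tcp_rot: [3.139, -0.0, 1.54]
ft_force: [-0.6, -0.0, -0.6]
finger_gap: 0.0224
finger_force: 0.0
```

```bash
python3 k.py 7; python3 - <<'E'
from h import *
for n in('scene7','side7'):
    p,d,X=pts(n); t=X[(d>0)&(X[...,2]>.085)&(X[...,2]<.108)&(X[...,0]>.49)&(X[...,0]<.545)&(X[...,1]>.15)&(X[...,1]<.3)]
    print(len(t),t.min(0),t.max(0),t.mean(0))
s=readout.get_state();print(s['tcp_rot'])
E
```

```text
57 [0.11398545 0.11755719 0.11828975] [-0.58645766 -0.03660733 -0.59824243] [0.52054554 0.24595257 0.20414016]
37 [0.11426302 0.11598427 0.11605839] [-0.88045036 -0.53869097 -0.26879153] [0.5194572  0.24563993 0.20229208]
82 [0.50624482 0.19557717 0.0852437 ] [0.53399141 0.20522529 0.10640416] [0.51828096 0.19869962 0.09715341]
75 [0.50551515 0.19332714 0.08561573] [0.53588532 0.20444067 0.10522193] [0.51893115 0.19717593 0.09557459]
[-3.13886541e+00  9.72501840e-04  1.54045028e+00]
```

The gate is held: the tab is at y≈0.202 and the knob is down. On to the tube.

Call:
step_arm --deltas '[[[0, 0, 2], [-0.05, 0, 0], 0.5], [[0, 0, 4], [-0.1, 0, 0], 0.5], [[0, 0, 6], [-0.15, -0.005, 0], 0.5], [[0, 0, 8], [-0.2, -0.01, 0], 0.5], [[0, 0, 10], [-0.25, -0.015, 0], 0.5], [[0, 0, 12], [-0.3, -0.02, 0.02], 0.5], [[0, 0, 14], [-0.345, -0.025, 0.04], 0.5], [[0, 0, 14.7], [-0.38, -0.027, 0.065], 0.5], [[0, 0, 14.7], [-0.396, -0.027, 0.08], 0.5], [[0, 0, 14.7], [-0.396, -0.027, 0.08], 0.5]]'

```text
time_s: 9.4
position: [0.4778, -0.1499, 0.1186]
tcp_rot: [-3.134, -0.002, 1.28]
ft_force: [-0.0, 0.5, -0.4]
finger_gap: 0.0441
finger_force: 0.0
```

```bash
python3 - <<'E'
from h import *
s=snap('wrist','w2');print(s['position'],s['tcp_rot'],s['finger_gap'])
p,d,X=pts('w2'); hsv=cv2.cvtColor(p,cv2.COLOR_RGB2HSV).astype(int)
near=(np.hypot(X[...,0]-.48,X[...,1]+.15)<.08)&(X[...,2]<.03)&(d>0)
pu=near&(hsv[...,0]>118)&(hsv[...,0]<160)&(hsv[...,1]>80); rd=near&((hsv[...,0]<12)|(hsv[...,0]>168))&(hsv[...,1]>80)
for m in(pu,rd): print(m.sum(),X[m].mean(0).round(4))
q=near&(X[...,2]>.006); P=X[q]; c=P.mean(0); w=np.linalg.svd(P[:,:2]-c[:2],full_matrices=False)[2][0]; w*=np.sign(w[1]);t=(P[:,:2]-c[:2])@w
print(q.sum(),c,w,np.degrees(np.arctan2(w[1],w[0])),t.min(),t.max(),c[:2]+w*(t.min()+t.max())/2)
E
```

```text
[ 0.47783229 -0.14989382  0.11857243] [-3.13353993e+00 -1.62244801e-03  1.28005209e+00] 0.044056608162292156
327 [ 0.4932 -0.1133  0.0168]
408 [ 0.4744 -0.1765  0.013 ]
1747 [ 0.48279916 -0.14515631  0.01398805] [0.28601407 0.95822542] 73.38052586943219 -0.04869491027008628 0.04081836078536926 [ 0.48167275 -0.14893006]
```

View pics/w2.png

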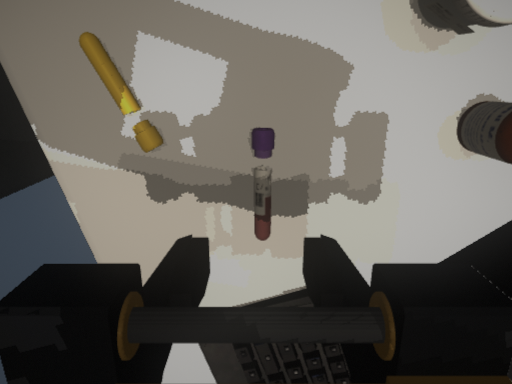

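The wrist view shows the tube upright at u≈262, centred between the fingers, with its cap at (263,142). I'll descend.

Call:
step_arm --deltas '[[[0, 0, 0], [0, 0.001, 0.04], 0.5], [[0, 0, 0], [0, 0.001, 0.075], 0.5], [[0, 0, 0], [0, 0.001, 0.095], 0.55], [[0, 0, 0], [0, 0.001, 0.1], 0.55], [[0, 0, 0], [0, 0.001, 0.1], 0.55], [[0, 0, 0], [0, 0.001, 0.1], 0.55]]'

```text
time_s: 10.05
position: [0.483, -0.1494, 0.024]
tcp_rot: [3.14, 0.0, 1.285]
ft_force: [-0.2, 0.5, 0.1]
finger_gap: 0.0394
finger_force: 0.0
```

Call:
step_arm --deltas '[[[0, 0, 0], [0, -0.001, 0.012], 0.55], [[0, 0, 0], [0, -0.001, 0.02], 0.6], [[0, 0, 0], [0, -0.001, 0.02], 0.75], [[0, 0, 0], [0, -0.001, 0.02], 0.9], [[0, 0, 0], [0, -0.001, 0.02], 0.95], [[0, 0, 0], [0, -0.001, 0.02], 0.95], [[0, 0, 0], [0, -0.001, 0.02], 0.95]]' --squeeze 8

```text
time_s: 10.75
position: [0.4811, -0.1493, 0.0029]
tcp_rot: [3.141, 0.0, 1.284]
ft_force: [-0.4, -0.3, 0.2]
finger_gap: 0.0126
finger_force: 8.0
```

Gripped (12.6 mm gap). I'll lift and carry it over the chute.

Call:
step_arm --deltas '[[[0, 0, 0], [0, 0, -0.03], 0.95], [[0, 0, 0], [0, 0, -0.07], 0.95], [[0, 0, 0], [0, 0, -0.115], 0.95], [[0, 0, 0], [0.02, 0.003, -0.15], 0.95], [[0, 0, -2], [0.06, 0.009, -0.16], 0.95], [[0, 0, -4], [0.1, 0.015, -0.16], 0.95], [[0, 0, -5], [0.14, 0.02, -0.16], 0.95], [[0, 0, -6], [0.18, 0.026, -0.16], 0.95], [[0, 0, -8], [0.22, 0.032, -0.16], 0.95], [[0, 0, -9.8], [0.26, 0.038, -0.16], 0.95]]'

```text
time_s: 11.75
position: [0.5914, 0.0911, 0.1629]
tcp_rot: [3.141, 0.0, 1.456]
ft_force: [0.8, -1.1, 1.2]
finger_gap: 0.0125
finger_force: 8.0
```

Call:
step_arm --deltas '[[[0, 0, 0], [0.02, 0, 0], 0.95], [[0, 0, 0], [0.035, 0, 0], 0.95], [[0, 0, 0], [0.045, 0, 0], 0.95], [[0, 0, 0], [0.045, 0, 0], 0.95]]'

```text
time_s: 12.15
position: [0.596, 0.1347, 0.1627]
tcp_rot: [-3.141, 0.0, 1.456]
ft_force: [-0.6, -0.8, -0.3]
finger_gap: 0.0127
finger_force: 8.0
```

```bash
python3 - <<'E'
from h import *
s=snap('scene','s8');print(s['position'],s['tcp_rot'],s['finger_gap'],s['finger_force'])
snap('wrist','w8')
a=cv2.resize(cv2.imread('pics/s8.png')[80:240,130:320],(399,336)); b=cv2.resize(cv2.imread('pics/w8.png'),(400,336))
cv2.imwrite('pics/c8.png',np.hstack([a,b]))
E
```

```text
[0.59597387 0.13474919 0.16265327] [-3.14138647e+00  1.23818667e-05  1.45585136e+00] 0.012681001463873772 8.000141233205795
```

View pics/c8.png

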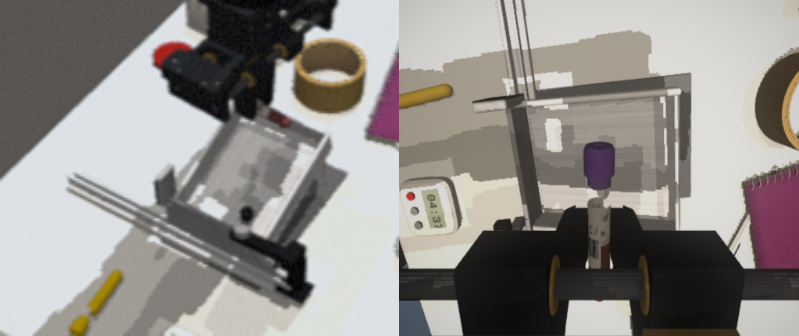

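The picture shows the gate shut across the mouth, and the tube held above the chute with its cap at wrist (600,165). I'll check the floor height from the depth while shifting.

```bash
python3 - <<'E'
from h import *
p,d,X=pts('scene0'); m=(d>0)&(X[...,1]>.11)&(X[...,1]<.175)&(X[...,0]>.54)&(X[...,0]<.645)&(X[...,2]>.02)
P=X[m];A=np.c_[P,np.ones(len(P))][:,[0,1,3]];k=np.linalg.lstsq(A,P[:,2],rcond=None)[0];print(k,k@[.612,.137,1])
E
```

```text
[ 0.32166531 -0.00553788 -0.14260777] 0.053492710004499955
```

Call:
step_arm --deltas '[[[0, 0, 0], [0.004, 0.016, 0.02], 0.95], [[0, 0, 0], [0.004, 0.016, 0.05], 0.95], [[0, 0, 0], [0.004, 0.016, 0.07], 0.95], [[0, 0, 0], [0.004, 0.016, 0.08], 0.95], [[0, 0, 0], [0.004, 0.016, 0.08], 0.95]]'

```text
time_s: 12.75
position: [0.6115, 0.1352, 0.0813]
tcp_rot: [-3.139, 0.001, 1.454]
ft_force: [0.1, 0.9, 0.3]
finger_gap: 0.0123
finger_force: 8.0
```

Call:
step_arm --deltas '[[[0, 0, 0], [0.002, 0, 0.008], 0.95], [[0, 0, 0], [0.002, 0, 0.014], 0.95], [[0, 0, 0], [0.002, 0, 0.018], 0.95], [[0, 0, 0], [0.002, 0, 0.018], 0.95]]'

```text
time_s: 13.15
position: [0.6125, 0.1383, 0.0644]
tcp_rot: [-3.141, 0.0, 1.455]
ft_force: [0.6, 1.0, -0.3]
finger_gap: 0.0122
finger_force: 8.0
```

Call:
step_arm --deltas '[[[0, 0, 0], [0, 0, 0.002], 0.9], [[0, 0, 0], [0, 0, 0.002], 0.82], [[0, 0, 0], [0, 0, 0.002], 0.77], [[0, 0, 0], [0, 0, 0.001], 0.75], [[0, 0, 0], [0, 0, 0], 0.75], [[0, 0, 0], [0, 0, -0.002], 0.73], [[0, 0, 0], [0, 0, -0.006], 0.73], [[0, 0, 0], [0, 0, -0.012], 0.7], [[0, 0, 0], [0, 0, -0.03], 0.7], [[0, 0, 0], [0, 0, -0.06], 0.7]]'

```text
time_s: 14.15
position: [0.6112, 0.1381, 0.1237]
tcp_rot: [-3.138, 0.001, 1.455]
ft_force: [-0.2, 0.4, 0.0]
finger_gap: 0.0268
finger_force: 0.0
```

Call:
step_arm --deltas '[[[0, 0, 0], [0, 0, -0.05], 0.7], [[0, 0, 0], [0, 0.03, -0.1], 0.7], [[0, 0, 0], [0.02, 0.04, -0.12], 0.7], [[0, 0, 0], [0.06, 0.04, -0.12], 0.7], [[0, 0, 0], [0.1, 0.04, -0.12], 0.7], [[0, 0, 0], [0.1, 0.04, -0.12], 0.7]]'

```text
time_s: 14.75
position: [0.6637, 0.2376, 0.2454]
tcp_rot: [3.141, -0.002, 1.459]
ft_force: [-0.0, 0.2, 0.2]
finger_gap: 0.0263
finger_force: 0.0
```

```bash
python3 k.py 9; python3 - <<'E'
from h import *
snap('wrist','w9');print(readout.get_state()['time_s'])
a=cv2.resize(cv2.imread('pics/scene9.png')[110:240,140:300],(399,324)); b=cv2.resize(cv2.imread('pics/side9.png')[130:250,215:335],(400,324))
cv2.imwrite('pics/c9.png',np.hstack([a,b]))
E
```

```text
57 [0.11431727 0.11696972 0.11822238] [-0.02493709  0.1956924   0.1945847 ] [0.66372879 0.23761448 0.24543555]
36 [0.11368888 0.11665504 0.11746931] [0.77950279 0.13797082 0.52177133] [0.66369622 0.23532397 0.24502157]
14.9
```

View pics/c9.png

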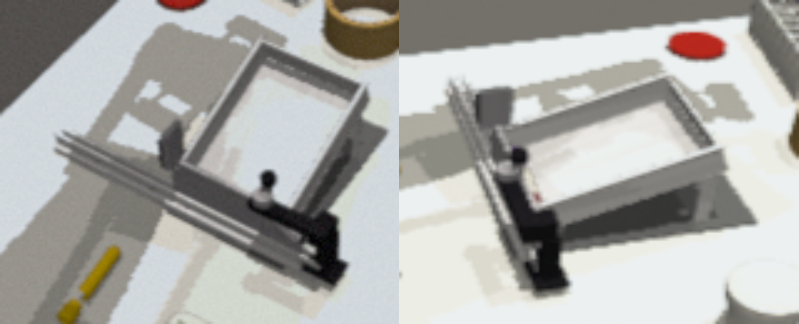

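View pics/w9.png

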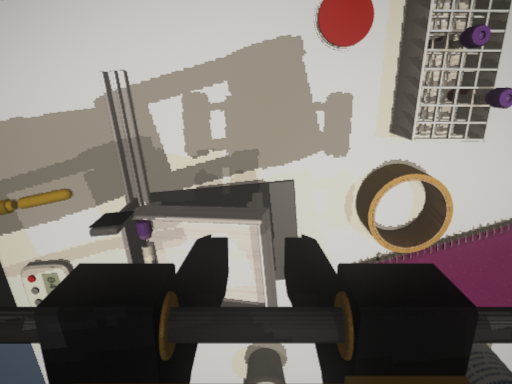

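The wrist view shows the cap at (143,230) and the body at (150,255), lying just inside the gate. A numeric check of both ends comes next, then I hand in.

```bash
python3 - <<'E'
from h import *
for n in('w9','side9','scene9'):
    p,d,X=pts(n);hsv=cv2.cvtColor(p,cv2.COLOR_RGB2HSV).astype(int)
    near=(d>0)&(X[...,0]>.5)&(X[...,0]<.65)&(X[...,1]>.08)&(X[...,1]<.2)&(X[...,2]>.01)&(hsv[...,1]>80)
    for h in((hsv[...,0]>118)&(hsv[...,0]<160),(hsv[...,0]<12)|(hsv[...,0]>168)):
        m=near&h; 
        if m.sum(): 
            c=X[m].mean(0); r=c[:2]-[.592,.1385]; print(n,m.sum(),c.round(4),'xc',r@[.9996,-.029],'yc',r@[.029,.9996])
E
```

```text
w9 171 [0.5329 0.1756 0.0435] xc -0.06017726673539106 yc 0.03540505055459987
side9 1 [0.5051 0.0949 0.1167] xc -0.08558179925616109 yc -0.0461189211884236
side9 2 [0.5298 0.1128 0.0386] xc -0.06143818927774788 yc -0.027539107207194272
scene9 2 [0.5053 0.0879 0.1145] xc -0.08518507465432124 yc -0.05307812211013111
```

```bash
python3 -c "
from plant import bot
print(bot.close_job())"
```

```text
the job is handed in; nothing more can be done
None
```

The job is handed in at about 15 s of the 48 s allowed: the gate is shut and held by the catch, the tube lies crosswise against it, and the timer, cup and bottle were not touched.

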